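# Snap a substrate carrier under the work-holder clips

### The job

Take the blue substrate carrier by its orange grip tab, set it down flat on the steel stage of the work holder, short of the clips and with its steel ridge towards them, and slide it under the two sprung copper clips until both have ridden over the ridge and snapped down behind it and the carrier is fully home at the brass stop. The ceramic is brittle, so press and push gently, do not touch the clips with the gripper, and leave the spool, the die box and the jar where they are. Let go at the end.

Things in the scene. Friction and masses are not known exactly. Their poses are not given: they have to be found in the camera images.
- carrier_grip (a point): Centre of the orange upright grip tab of the loose carrier: 26 mm long (carrier x), 12 mm thick (y), 35 mm tall, on a blue plate 5 mm thick, 60 mm wide (y), 0.1 to 0.2 kg, with a white ceramic. Grip it across its thickness. The point is on the centre line, 22.5 mm above the underside; x points to the nose edge 66 mm ahead, the tail edge is 18 mm behind; z is up.
- carrier_nose (a point): Foot of the carrier's rounded front edge (radius 2.5 mm), on its centre line; axes as carrier_grip. A steel half-round ridge of radius 3 mm crosses the whole width 15.4 mm behind it, its crest 8 mm above the underside; the plate's top is at 5 mm.
- stage_top (a point): Point on the upper face of the fixed work holder's steel stage (55 mm above the bench), on its centre line; x is the sliding direction, z up. The face reaches from x = -80 to 135 mm, y = -52 to 52 mm. Two fences 6 mm high leave a lane 66 mm wide from x = -25 to 60 mm, flared out to x = -48 mm. A brass bridge is clamped across the far end with the stop and the clips.
- clip_left (a joint): Angle (rad) of the sprung copper clip at the stage's y = 21 mm, 10 mm wide, hinged on the bridge 46 mm beyond its foot. 0: down, nothing under it; about 0.08: foot on the carrier's plate; about 0.135: on the ridge's crest; about 0.08 again when snapped down behind it. It presses with about 1.5 N; the two together resist sliding with 3 to 8 N as they climb.
- clip_right (a joint): The same for the clip at the stage's y = -21 mm. The bridge was clamped by the last user and its place is not measured: the rigid stop's face (20 mm wide, 10 mm tall, between the clips) lies anywhere from x = 65 to 89 mm of stage_top and must be found by feel. The clips' lips begin 33 mm before that face, 8 mm above the stage, their feet 21 mm before it, 1.5 mm above the stage.
- tray: Fixed black tray in which the carrier lies at the start, 150 by 110 mm, rim 10 mm high, floor and walls 4 mm thick; origin under its centre.
- spool: Small brass wire spool standing on the bench, 44 mm across, 30 mm tall; origin under its centre. Leave alone.
- die_box: Flat die box, black with clear lid, 50 by 50 by 18 mm; origin under its centre. Leave alone.
- jar: Small amber jar with white cap, 40 mm across, 50 mm tall; origin under its centre. Leave alone.

How it is judged:
By the outcome, as a careful person would: the job done as asked, in the order asked, and still so for the second after the job is handed in, with the robot touching nothing.
It also fails if it takes over 72 s, if anything falls off the work surface, if the arm or the gripper's body presses on something with over 40 N, if the wrist force passes 120 N, or if a joint passes its speed limit or range.

### The arm

A 6-joint arm with a two-finger parallel gripper is mounted at the origin on the work surface. World frame = base frame: x ahead of the robot, y to its left, z up, the work surface at z = 0. Lengths are in m, angles in rad, forces in N, time in s.
With the tool pointing down it reaches from about 0.425 to 0.95 m from the base axis. Payload 3.5 kg.
Tool frame: the origin (TCP) lies midway between the tips of the shut fingers; the grasp point (between the pads) lies 19 mm behind it; x points along the fingers, z is the direction in which the jaws open and shut, and the axes are right-handed (so a half turn about x gives the same grasp; the last joint's range is limited). The gripper opens to 85 mm and grips with 20 to 120 N. Pads are 22 mm wide; open, the fingers measure 114 mm over their backs; the gripper's body (76 mm by 85 mm) begins 54 mm behind the grasp point. The pads swing forward as they close: fully open they stand 13 mm farther back than shut.
Start: joints at [-1.31, 0.286, 1.577, -0, 1.279, -0.15], TCP at [0.27, -0.619, 0.231] pointing down, gripper open.
Joint ranges: [-2.77, 2.77], [-0.9, 2.22], [0.21, 2.48], [-1.53, 4.67], [0.24, 2.81], [-2.84, 2.84]. Speed limits (rad/s): [2.79, 2.79, 3.14, 3.14, 3.14, 3.14].

### API

Orientations are given as a unit quaternion [x, y, z, w].
In Python, from plant import readout, eyes, ctrl gives the robot as it stands.
- The arm moves only by the tool move_arm, never from a script. Its argument "commands" is a list of rows, each a list of 7 numbers: the turn, a rotation vector about the world's x, y, z in rad, then the shift along the world's x, y, z in mm, then the closure in counts, from 0 (fully open) to 255 (shut). A call has 1 to 12 rows; each row is the pose to reach, as a shift and turn from the pose measured when the call began; what a row does not reach only later rows make up. A row lasts 1/10 s, in which the tool goes at most 50 mm and 8.59 degrees, less where a joint would pass 70% of its speed; a pose out of reach is approached as far as the arm can. A call with a gripper value outside its range is refused whole. The fingers move at their own pace and stop on an object; "newtons" is the grip in N (left out, the last holds). Time passes only in rows, so rows that repeat a pose let the fingers close. It gives the time, the measured TCP pose, the force and the opening at its end, in the units of the state.
- readout.get_state(): the state, without advancing time (a new reading comes with each control period).
- eyes.read_camera(name): name is "side" or "top"; returns a dict with "color" (420x560x3 uint8, red, green, blue), "depth" (420x560 float32, m along the optical axis (not along the pixel's ray), 0 where there is no reading), "K" (3x3 intrinsics, pixels), "eye" and "attitude" of the camera in the world. Camera axes: x right, y down, z forward; pixel columns grow to the right and rows downward; lengths in m; the calibration is good to about 2 mm. A picture is of the moment at which its call begins.
- ctrl.sign_off(): hands the job in, once; it reports no verdict.
The state is a dict: "time": time; "qpos": joint angles; "dq": joint speeds; "joint_efforts": joint torques, N m; "eef_pos": TCP position; "tcp_rot": TCP orientation; "contact_force": force on the tool from outside, world axes, zero at the start; "wrist_torque": the same for the moment, N m; "opening": opening from 0.0 (shut) to 1.0 (fully open).
Only numpy, scipy, OpenCV 4.12 (cv2) and the standard library are available. Lean on these libraries where they do the work, as an engineer would, in place of code of your own. Each camera call takes 0.05 s, during which the arm holds its last target.

## Working session

There is one attempt and no reset: what is moved stays moved. The work goes in short steps, Python scripts to look and compute and a tool call to move; the robot and the scene stay as the last step left them, time stands still between calls to the robot, and variables do not carry over. Pictures are saved under pics/ and viewed, and the job is handed in when it is done.

Besides the shell and the picture viewer there is one more tool, called after "Call:" by a JSON object that holds its "fn" and its "kwargs", one argument or row to a line. move_arm: Moves the arm, as the interface text tells. Its arguments: {"type":"object","properties":{"commands":{"type":"array"},"newtons":{"type":"number"}},"required":["commands"]}

```bash
mkdir -p pics; ls; cat > h.py <<'E'
import numpy as np, cv2
from plant import readout, eyes, ctrl
from scipy.spatial.transform import Rotation as R
def snap(name,tag):
    d=eyes.read_camera(name)
    cv2.imwrite(f'pics/{tag}.png',d['color'][:,:,::-1])
    np.savez(f'pics/{tag}.npz',**{k:np.asarray(v) for k,v in d.items()})
    return d
E
python3 - <<'E'
from h import *
for n in ('side','top'):
    d=snap(n,n+'0'); print(n,d['K'],d['eye'],d['attitude'])
print(readout.get_state())
E
```

```text
pics
side [[384.35454267   0.         278.40180153]
 [  0.         384.35454267 207.08442349]
 [  0.           0.           1.        ]] [0.44620133 0.43972566 0.60443917] [-0.14526038  0.91356383 -0.3757418   0.05584495]
top [[495.34761234   0.         278.42624278]
 [  0.         495.34761234 204.98609719]
 [  0.           0.           1.        ]] [ 0.56386907 -0.07425952  0.99867459] [-0.70621392  0.7077121  -0.01963818  0.00445304]
{'time': 0.1, 'qpos': array([-1.31002117e+00,  2.87126378e-01,  1.57804320e+00, -3.96324585e-06,
        1.27860713e+00, -1.50026227e-01]), 'dq': array([ 1.63679378e-03, -4.19937379e-04, -2.91295367e-03,  1.97707771e-06,
        1.70179949e-03, -7.64992223e-04]), 'joint_efforts': array([ 1.23830559e-03, -4.07291937e+01, -2.93698597e+01, -1.00813879e-04,
        3.40727769e-03,  4.85282087e-06]), 'eef_pos': array([ 0.26941066, -0.61824924,  0.2300458 ]), 'tcp_rot': array([ 0.38802334,  0.59204555, -0.38699542,  0.59089297]), 'contact_force': array([ 0.09597739, -0.45641734,  0.3997741 ]), 'wrist_torque': array([ 0.02660151,  0.02925106, -0.04072601]), 'opening': 0.9990102922949462}
```

View pics/side0.png

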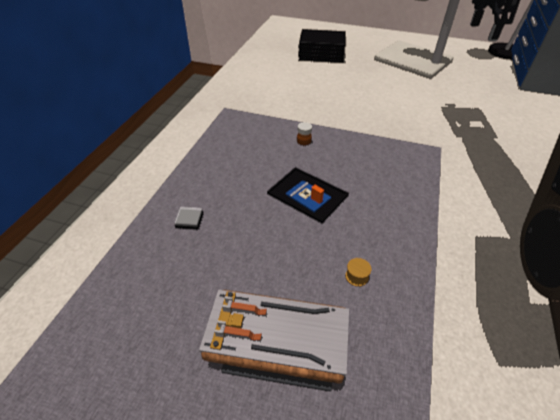

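View pics/top0.png

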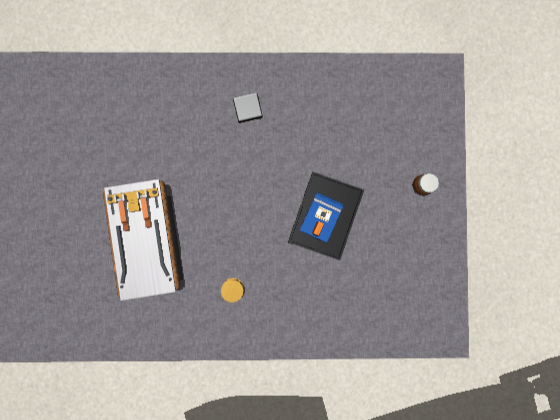

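The side view shows the holder at about (277,335) and the tray with the carrier at (308,194). In the top view the holder is at (143,240) with its clips towards image-up (+x), and the carrier is at (321,217). The spool is at (232,290). I'll zoom in next.

```bash
python3 - <<'E'
import cv2, numpy as np
a=cv2.imread('pics/top0.png')
b=cv2.resize(a[165:310,90:195],None,fx=4,fy=4,interpolation=cv2.INTER_CUBIC)
c=cv2.resize(a[165:265,285:370],None,fx=4.5,fy=4.5,interpolation=cv2.INTER_CUBIC)
o=np.zeros((600,800,3),np.uint8);o[:580,:420]=b;o[:450,420:420+380]=c[:,:380]
cv2.imwrite('pics/z0.png',o)
s=cv2.imread('pics/side0.png')
cv2.imwrite('pics/z1.png',cv2.resize(s[280:390,190:360],None,fx=4.5,fy=4.5,interpolation=cv2.INTER_CUBIC))
E
```

```text
(no output)
```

View pics/z0.png

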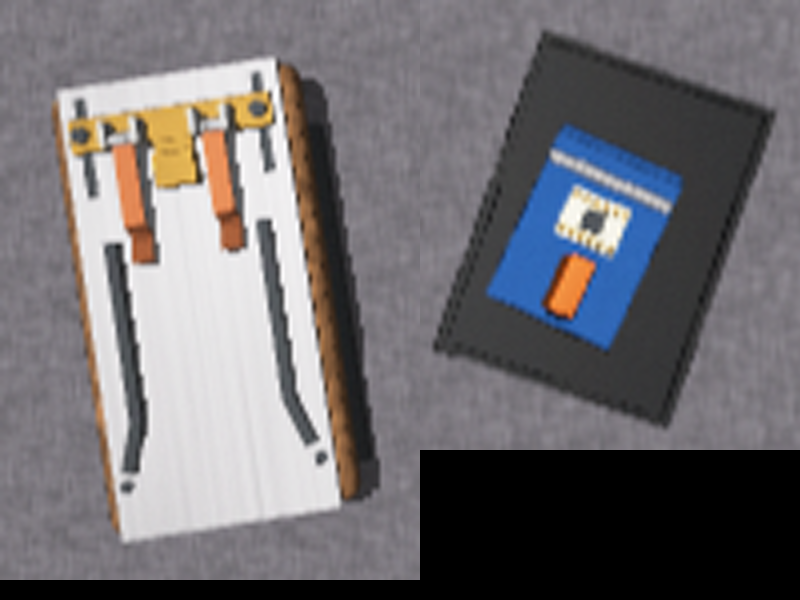

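View pics/z1.png

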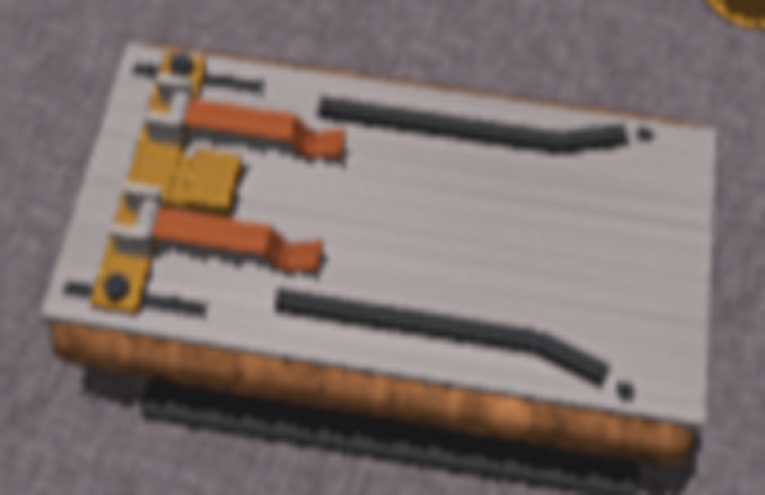

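The zoom shows both clips at about x≈+50..100 px up-stage, with the carrier's ridge and nose towards +x, slightly rotated. Next I'll compute poses from masks.

```bash
cat >> h.py <<'E'
def cast(d,uv,z):
    uv=np.atleast_2d(uv).astype(float);K=np.array(d['K'])
    r=np.c_[(uv-[K[0,2],K[1,2]])/[K[0,0],K[1,1]],np.ones(len(uv))]
    r=R.from_quat(d['attitude']).apply(r);e=np.array(d['eye'])
    return e+r*((z-e[2])/r[:,2])[:,None]
def hsv(d): return cv2.cvtColor(np.asarray(d['color']),cv2.COLOR_RGB2HSV)
def big(m,roi=None):
    m=m.astype(np.uint8)
    if roi is not None:
        k=np.zeros_like(m);x0,y0,x1,y1=roi;k[y0:y1,x0:x1]=1;m=m*k
    c,_=cv2.findContours(m,cv2.RETR_EXTERNAL,cv2.CHAIN_APPROX_NONE)
    return max(c,key=cv2.contourArea)
def rect(P):
    (c,s,a)=cv2.minAreaRect((P[:,:2]*1000).astype(np.float32)); return np.round(c,1),np.round(s,1),round(a,2),np.round(cv2.boxPoints((c,s,a)),1)
E
cat > m.py <<'E'
from h import *
L=lambda t:dict(np.load(f'pics/{t}.npz'))
for t,rs,rc in (('top0',(90,165,190,310),(285,165,370,265)),('side0',(195,280,360,390),(260,160,355,225))):
    d=L(t);h=hsv(d)
    H,S,V=h[...,0],h[...,1],h[...,2]
    st=(S<40)&(V>130)
    print(t,'stage',*rect(cast(d,cv2.convexHull(big(st,rs))[:,0],.055)))
    bl=(H>100)&(H<125)&(S>120)&(V>50)
    c=np.argwhere(bl[rc[1]:rc[3],rc[0]:rc[2]])[:,::-1]+[rc[0],rc[1]]
    print(' blue',*rect(cast(d,c,.009)))
    og=(H<13)&(S>150)&(V>200)
    c=np.argwhere(og[rc[1]:rc[3],rc[0]:rc[2]])[:,::-1]+[rc[0],rc[1]]
    print(' orange',len(c),*rect(cast(d,c,.044)))
    dk=(V<70)
    print(' tray',*rect(cast(d,cv2.convexHull(big(dk,rc))[:,0],.010)))
    dp=d['depth']; print(' depthcheck',[round(float(x),4) for x in (dp[240,143],dp[217,321])])
E
python3 m.py
```

```text
top0 stage [533.3 167.4] [235.  107.1] 8.66 [[409.1 202.7]
 [425.2  96.8]
 [657.5 132.2]
 [641.4 238.1]]
 blue [ 573.1 -181.6] [61.  84.7] 65.15 [[ 521.9 -191.4]
 [ 598.8 -227. ]
 [ 624.4 -171.7]
 [ 547.5 -136.1]]
 orange 16 [ 551.8 -171.1] [10.4 24.2] 63.32 [[ 538.7 -170.3]
 [ 560.3 -181.2]
 [ 564.9 -171.9]
 [ 543.4 -161. ]]
 tray [ 576.2 -189.7] [110.7 148.9] 70.7 [[ 487.7 -217.3]
 [ 628.2 -266.6]
 [ 664.8 -162.1]
 [ 524.2 -112.9]]
 depthcheck [0.9372, 0.9919]
side0 stage [531.7 170.7] [216.4 105.4] 8.54 [[416.9 206.7]
 [432.6 102.6]
 [646.6 134.7]
 [630.9 238.9]]
 blue [ 572.2 -179.1] [65.1 87.2] 65.01 [[ 518.9 -190.2]
 [ 598.  -227. ]
 [ 625.5 -168. ]
 [ 546.5 -131.1]]
 orange 25 [ 549.8 -168.6] [ 7.4 21. ] 64.64 [[ 538.8 -167.5]
 [ 557.7 -176.5]
 [ 560.9 -169.8]
 [ 542.  -160.8]]
 tray [ 574.4 -184. ] [117.7 154.4] 70.31 [[ 481.8 -213.5]
 [ 627.3 -265.5]
 [ 666.9 -154.6]
 [ 521.5 -102.6]]
 depthcheck [0.7826, 0.8214]
```

```bash
python3 - <<'E'
from h import *
d=dict(np.load('pics/top0.npz'))
p=np.array([[58,90],[275,58],[340,507],[122,542]])/4+[90,165]-.4
P=cast(d,p,.055)*1000;print(np.round(P,1),P.mean(0))
print(np.linalg.norm(P-np.roll(P,1,0),axis=1))
h=hsv(d);print(h[175:182:2,112:120:3].tolist())
# stop face & clip corners top view: zoom px
for n,q,z in (('stopL',(158,190),.065),('stopR',(197,186),.065),('clipLtipL',(135,265),.063),('clipLtipR',(158,262),.063),('clipRtipL',(222,250),.063),('clipRtipR',(246,247),.063)):
    print(n,np.round(cast(d,np.array([q])/4+[90,165]-.4,z)[0]*1000,1))
s=dict(np.load('pics/side0.npz'))
for n,q,z in (('stop',(236,212),.065),('stop2',(243,155),.065),('clipL',(318,270),.063),('clipR',(343,160),.063)):
    print(n,np.round(cast(s,np.array([q])/4.5+[190,280]-.4,z)[0]*1000,1))
for t,c,r in (('sp',(232,290),.03),):print(cast(d,c,r)*1000)
E
```

```text
[[630.5 235.7  55. ]
 [645.6 133.5  55. ]
 [433.3 101.8  55. ]
 [417.5 203.8  55. ]] [531.73379565 168.70803884  55.        ]
[215.38905234 103.30245271 214.68512329 103.24510257]
[[[140, 12, 124], [137, 15, 123], [139, 16, 127]], [[143, 9, 119], [140, 13, 121], [137, 14, 127]], [[135, 13, 116], [137, 15, 123], [132, 10, 126]], [[135, 13, 119], [141, 14, 124], [135, 12, 123]]]
stopL [582.8 185.5  65. ]
stopR [584.7 167.3  65. ]
clipLtipL [547.7 196.5  63. ]
clipLtipR [549.1 185.8  63. ]
clipRtipL [554.7 156.   63. ]
clipRtipR [556.  144.8  63. ]
stop [580.5 189.9  65. ]
stop2 [586.  169.6  65. ]
clipL [547.8 199.7  63. ]
clipR [553.1 159.6  63. ]
[[431.84754554  -4.52523627  30.        ]]
```

```bash
cat > st.py <<'E'
from h import *
def st():
    s=readout.get_state();r=R.from_quat(s['tcp_rot'])
    m=r.as_matrix();print('t',round(s['time'],2),'p',np.round(s['eef_pos']*1000,1),'F',np.round(s['contact_force'],1),'M',np.round(s['wrist_torque'],2),'op',round(s['opening'],3))
    print('x',np.round(m[:,0],4),'z',np.round(m[:,2],4),'ang',round(np.degrees(np.arctan2(m[1,2],m[0,2])),2),'q6',s['qpos'][[0,5]])
    return s,m
if __name__=='__main__':
    s,m=st()
    for a in (65.1,-114.9):
        za=np.array([np.cos(np.radians(a)),np.sin(np.radians(a)),0]);xa=np.array([0,0,-1.])
        T=np.c_[xa,np.cross(za,xa),za]
        print(a,np.round((R.from_matrix(T)*R.from_matrix(m).inv()).as_rotvec(),4))
E
python3 st.py
```

```text
t 0.1 p [ 269.4 -618.2  230. ] F [ 0.1 -0.5  0.4] M [ 0.03  0.03 -0.04] op 0.999
x [-6.0e-04  2.1e-03 -1.0e+00] z [ 0.3993 -0.9168 -0.0022] ang -66.46 q6 [-1.31002117 -0.15002623]
65.1 [-4.0000e-04 -2.7000e-03  2.2962e+00]
-114.9 [-2.200e-03  4.000e-04 -8.454e-01]
```

Call:
{"fn": "move_arm", "kwargs": {
  "commands": [
    [0, 0, -0.07, 25, 40, 0, 0],
    [0, 0, -0.15, 50, 80, -5, 0],
    [0, 0, -0.24, 75, 120, -10, 0],
    [0, 0, -0.33, 100, 160, -15, 0],
    [0, 0, -0.42, 125, 200, -20, 0],
    [0, 0, -0.51, 150, 240, -30, 0],
    [0, 0, -0.6, 177, 282, -40, 0],
    [0, 0, -0.69, 204, 324, -50, 0],
    [0, 0, -0.77, 230, 366, -60, 0],
    [0, 0, -0.845, 256, 408, -70, 0],
    [-0.002, 0, -0.845, 281, 447, -80, 0],
    [-0.002, 0, -0.845, 281.6, 447.7, -80, 0]
  ],
  "newtons": 30
}}

```text
time: 1.3
eef_pos: [0.5517, -0.1651, 0.1477]
tcp_rot: [-0.595, -0.384, 0.595, -0.381]
contact_force: [0.0, -0.4, 0.2]
opening: 0.998
```

```bash
python3 st.py; python3 - <<'E'
from h import *
d=snap('side','s1')
cv2.imwrite('pics/s1z.png',cv2.resize(d['color'][100:260,200:420,::-1],None,fx=3.5,fy=3.5))
E
```

```text
t 1.3 p [ 551.7 -165.1  147.7] F [ 0.  -0.4  0.2] M [0.   0.05 0.  ] op 0.998
x [-0.0026  0.0033 -1.    ] z [-0.415  -0.9098 -0.002 ] ang -114.52 q6 [-0.46762783  1.53021644]
65.1 [ 0.0041 -0.0053  3.135 ]
-114.9 [-0.0034 -0.0026 -0.0066]
```

View pics/s1z.png

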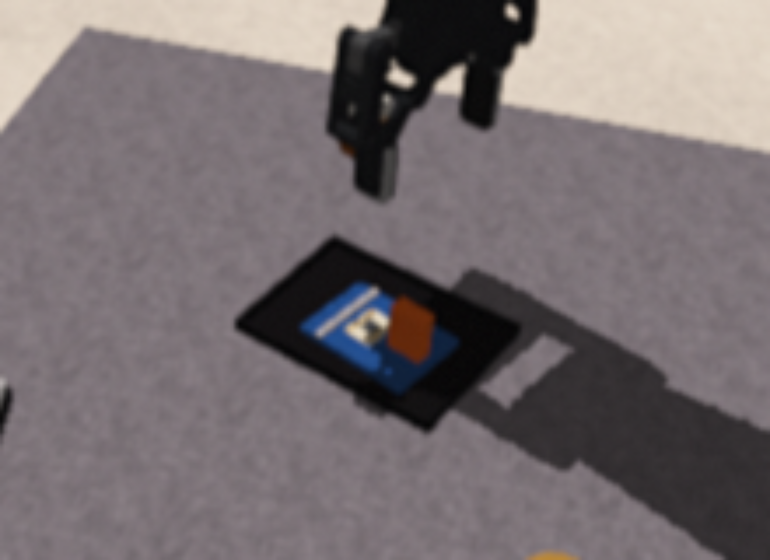

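The gripper hangs open over the tray, and the tab is visible at (411,330) in the zoom, clear of the fingers. I'll descend.

Call:
{"fn": "move_arm", "kwargs": {
  "commands": [
    [-0.003, -0.003, -0.0066, -0.7, -5.4, 0, 0],
    [-0.003, -0.003, -0.0066, -0.7, -5.4, -20, 0],
    [-0.003, -0.003, -0.0066, -0.7, -5.4, -40, 0],
    [-0.003, -0.003, -0.0066, -0.7, -5.4, -60, 0],
    [-0.003, -0.003, -0.0066, -0.7, -5.4, -80, 0],
    [-0.003, -0.003, -0.0066, -0.7, -5.4, -100, 0],
    [-0.003, -0.003, -0.0066, -0.7, -5.4, -115, 0],
    [-0.003, -0.003, -0.0066, -0.7, -5.4, -125, 0],
    [-0.003, -0.003, -0.0066, -0.7, -5.4, -132, 0],
    [-0.003, -0.003, -0.0066, -0.7, -5.4, -132, 0],
    [-0.003, -0.003, -0.0066, -0.7, -5.4, -132, 0]
  ]
}}

```text
time: 2.45
eef_pos: [0.551, -0.1731, 0.017]
tcp_rot: [0.596, 0.379, -0.596, 0.381]
contact_force: [0.5, -0.1, 0.5]
opening: 0.999
```

```bash
python3 st.py; python3 - <<'E'
from h import *
d=snap('side','s2')
cv2.imwrite('pics/s2z.png',cv2.resize(d['color'][130:240,250:370,::-1],None,fx=5,fy=5))
E
```

```text
t 2.45 p [ 551.  -173.1   17. ] F [ 0.5 -0.1  0.5] M [-0.02 -0.02  0.03] op 0.999
x [ 0.0017 -0.002  -1.    ] z [-0.4221 -0.9065  0.0011] ang -114.97 q6 [-0.47955455  1.5279121 ]
65.1 [ 2.7000e-03 -3.2000e-03 -3.1404e+00]
-114.9 [0.002  0.0017 0.0012]
```

View pics/s2z.png

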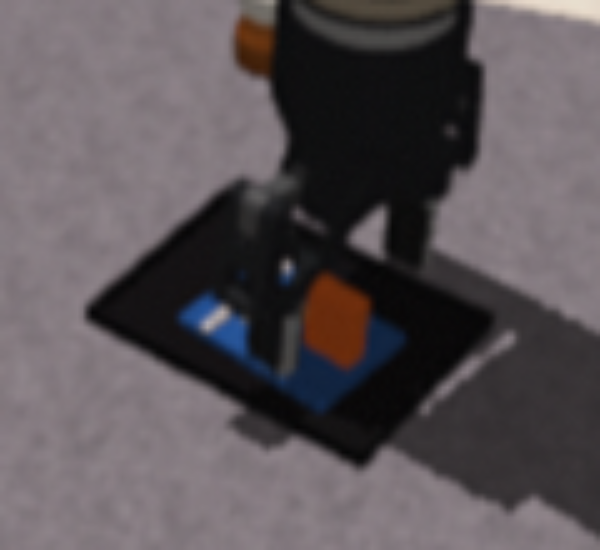

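The near finger at (275,340) stands between the camera and the tab, straddling it as intended, with no contact force. I'll make a small correction, then close.

Call:
{"fn": "move_arm", "kwargs": {
  "commands": [
    [0.002, 0.001, 0, 0, 2.3, -2.5, 0],
    [0.002, 0.001, 0, 0, 2.3, -2.5, 60],
    [0.002, 0.001, 0, 0, 2.3, -2.5, 110],
    [0.002, 0.001, 0, 0, 2.3, -2.5, 150],
    [0.002, 0.001, 0, 0, 2.3, -2.5, 180],
    [0.002, 0.001, 0, 0, 2.3, -2.5, 200],
    [0.002, 0.001, 0, 0, 2.3, -2.5, 215],
    [0.002, 0.001, 0, 0, 2.3, -2.5, 230],
    [0.002, 0.001, 0, 0, 2.3, -2.5, 255],
    [0.002, 0.001, 0, 0, 2.3, -2.5, 255],
    [0.002, 0.001, 0, 0, 2.3, -2.5, 255],
    [0.002, 0.001, 0, 0, 2.3, -2.5, 255]
  ],
  "newtons": 30
}}

```text
time: 3.7
eef_pos: [0.5513, -0.1708, 0.0149]
tcp_rot: [0.597, 0.38, -0.596, 0.381]
contact_force: [0.5, 0.3, 0.3]
opening: 0.134
```

```bash
python3 st.py
```

```text
t 3.7 p [ 551.3 -170.8   14.9] F [0.5 0.3 0.3] M [-0.02 -0.03  0.  ] op 0.134
x [ 1.5e-03 -4.0e-04 -1.0e+00] z [-4.220e-01 -9.066e-01 -3.000e-04] ang -114.96 q6 [-0.47636751  1.52980322]
65.1 [ 2.3000e-03 -6.0000e-04 -3.1405e+00]
-114.9 [0.0004 0.0015 0.0011]
```

Call:
{"fn": "move_arm", "kwargs": {
  "commands": [
    [0, 0, 0, 0, 0, 0, 255],
    [0, 0, 0, 0, 0, 5, 255],
    [0, 0, 0, 0, 0, 12, 255],
    [0, 0, 0, 0, 0, 24, 255],
    [0, 0, 0, 0, 0, 40, 255],
    [0, 0, 0, 0, 0, 60, 255],
    [0, 0, 0, 0, 0, 80, 255],
    [0, 0, 0, 0, 0, 100, 255],
    [0, 0, 0, 0, 0, 115, 255],
    [0, 0, 0, 0, 0, 125, 255],
    [0, 0, 0, 0, 0, 125, 255],
    [0, 0, 0, 0, 0, 125, 255]
  ],
  "newtons": 50
}}

```text
time: 4.9
eef_pos: [0.551, -0.1707, 0.1396]
tcp_rot: [0.597, 0.38, -0.596, 0.38]
contact_force: [0.1, -0.6, -2.1]
opening: 0.135
```

```bash
python3 st.py; python3 - <<'E'
from h import *
d=snap('side','s3')
cv2.imwrite('pics/s3z.png',cv2.resize(d['color'][80:240,220:400,::-1],None,fx=3.7,fy=3.7))
E
```

```text
t 4.9 p [ 551.  -170.7  139.6] F [ 0.1 -0.6 -2.1] M [0.04 0.04 0.02] op 0.135
x [ 1.e-03 -1.e-04 -1.e+00] z [-4.220e-01 -9.066e-01 -3.000e-04] ang -114.96 q6 [-0.47637817  1.52992095]
65.1 [ 1.5000e-03 -1.0000e-04 -3.1405e+00]
-114.9 [0.0001 0.001  0.0011]
```

View pics/s3z.png

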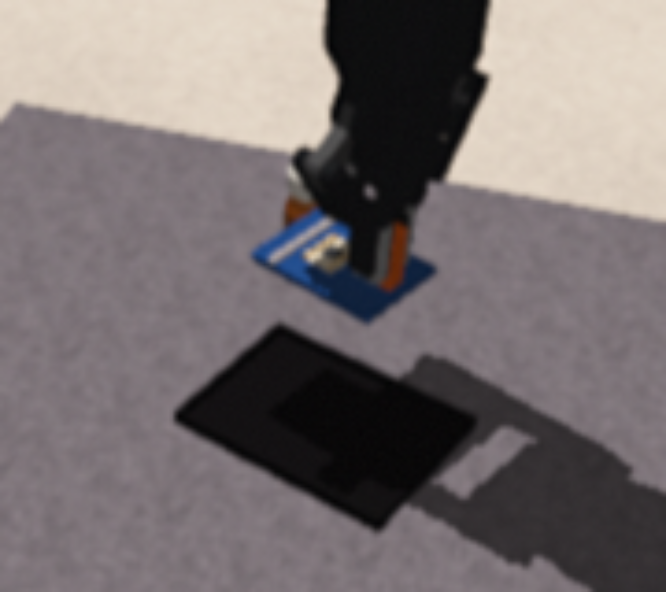

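The carrier hangs level in the grip at about (345,265), and the tray is empty. I'll carry it over the front of the stage.

Call:
{"fn": "move_arm", "kwargs": {
  "commands": [
    [0, 0, 0.03, -4, 15, 2, 255],
    [0, 0, 0.09, -13, 48, 5, 255],
    [0, 0, 0.15, -24, 86, 5, 255],
    [0, 0, 0.22, -35, 124, 5, 255],
    [0, 0, 0.29, -46, 162, 5, 255],
    [0, 0, 0.36, -57, 200, 5, 255],
    [0, 0, 0.43, -68, 238, 5, 255],
    [0, 0, 0.5, -78, 275, 5, 255],
    [0, 0, 0.55, -86, 305, 5, 255],
    [0, 0, 0.575, -91, 322, 5, 255],
    [0, 0.001, 0.584, -94, 329, 0, 255],
    [0, 0.001, 0.584, -94, 329, 0, 255]
  ]
}}

```text
time: 6.15
eef_pos: [0.4549, 0.1592, 0.1373]
tcp_rot: [0.46, 0.537, -0.462, 0.535]
contact_force: [-0.8, -0.1, -0.5]
opening: 0.134
```

Call:
{"fn": "move_arm", "kwargs": {
  "commands": [
    [0, 0, 0, 0, 0, -10, 255],
    [0, 0, 0, 0, 0, -20, 255],
    [0, 0, 0, 0, 0, -30, 255],
    [0, 0, 0, 0, 0, -40, 255],
    [0, 0, 0, 0, 0, -46, 255],
    [0, 0, 0, 0, 0, -46, 255],
    [0, 0, 0, 0, 0, -46, 255],
    [0, 0, 0, 0, 0, -46, 255]
  ]
}}

```text
time: 6.95
eef_pos: [0.4554, 0.1593, 0.0919]
tcp_rot: [0.46, 0.537, -0.462, 0.535]
contact_force: [-0.7, -0.1, -1.1]
opening: 0.135
```

```bash
python3 st.py; python3 - <<'E'
from h import *
d=snap('side','s4')
a=cv2.resize(d['color'][260:400,180:370,::-1],None,fx=4.2,fy=4.2,interpolation=cv2.INTER_CUBIC);cv2.imwrite('pics/s4z.png',a)
d=snap('top','t4')
a=cv2.resize(d['color'][165:315,70:220,::-1],None,fx=4,fy=4,interpolation=cv2.INTER_CUBIC);cv2.imwrite('pics/t4z.png',a)
E
```

```text
t 6.95 p [455.4 159.3  91.9] F [-0.7 -0.1 -1.1] M [-0.01  0.1  -0.02] op 0.135
x [-3.5e-03 -2.0e-04 -1.0e+00] z [ 1.500e-01 -9.887e-01 -3.000e-04] ang -81.37 q6 [0.12574259 1.54581447]
65.1 [ 4.5000e-03 -1.0000e-03  2.5564e+00]
-114.9 [-0.0008 -0.0034 -0.5852]
```

View pics/s4z.png

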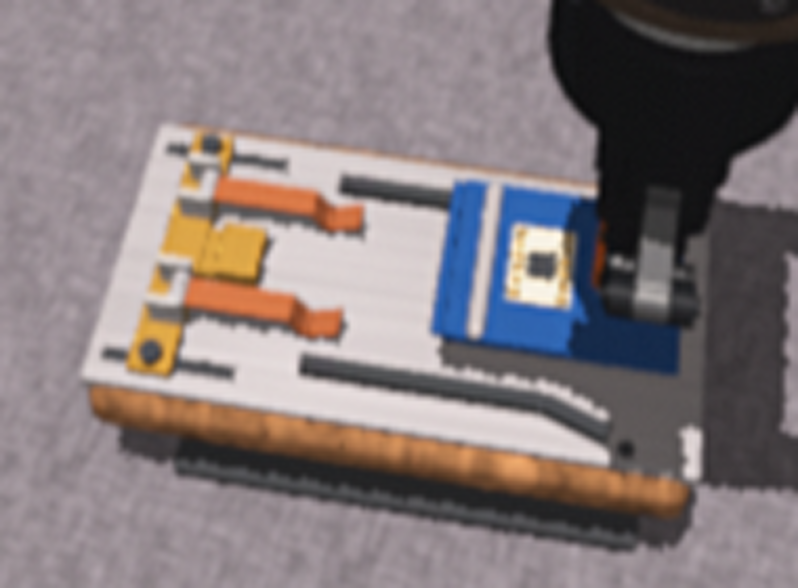

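View pics/t4z.png

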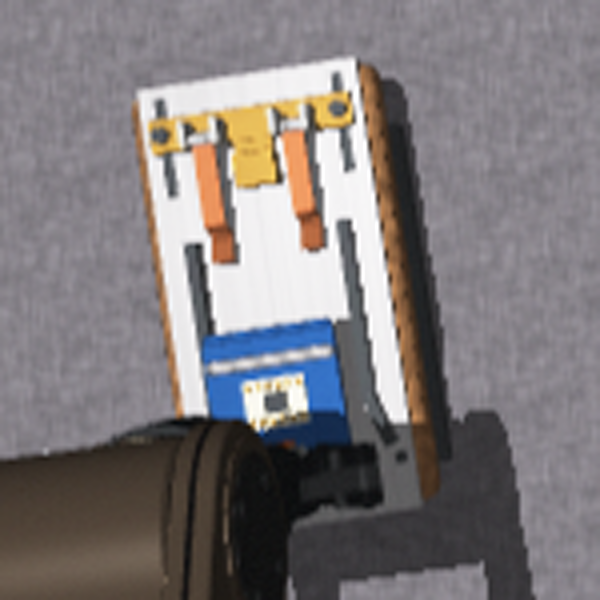

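In the side view the carrier's nose edge runs (433,335)–(455,183). In the top view it runs (203,340)–(331,322). The fence ends are at (200,243) and (338,222). I'll compare these in the stage frame.

```bash
python3 - <<'E'
from h import *
a=np.radians(8.5);o=np.array([504.5,165.6])
def S(d,p,f,off,z): 
    P=cast(d,np.array([p])/f+off-.4,z)[0,:2]*1000-o
    return np.round([P@[np.cos(a),np.sin(a)],P@[-np.sin(a),np.cos(a)]],1)
t=dict(np.load('pics/t4.npz'));s=dict(np.load('pics/s4.npz'))
T=lambda p,z:S(t,p,4,[70,165],z)
Z=lambda p,z:S(s,p,4.2,[180,260],z)
print('top nose L,R',T((203,340),.085),T((331,322),.085))
print('top plate R side low',T((352,430),.086), 'ridge ends',T((208,370),.087),T((331,350),.087))
print('fence inner L top',T((202,243),.061),' R',T((338,222),.061),'fenceL in lower',T((214,330),.061),'R lower',T((356,320),.061))
print('stage corners',T((135,103),.055),T((357,58),.055))
print('side nose L,R',Z((433,335),.084),Z((456,182),.084), 'tail L',Z((678,373),.086))
print('side fence L(near) inner end',Z((303,354),.061),Z((540,388),.061),'R far inner end',Z((341,193),.055),Z((445,207),.055))
print('side corners',Z((82,382),.055),Z((163,126),.055),Z((698,482),.055))
E
```

```text
top nose L,R [13.7 28. ] [ 13.  -30.7]
top plate R side low [-37.1 -33.4] ridge ends [-0.1 27. ] [  0.4 -29.4]
fence inner L top [58.5 29.3]  R [ 58.7 -35. ] fenceL in lower [17.3 29.4] R lower [ 11.9 -36.7]
stage corners [129.1  53. ] [134.7 -53.5]
side nose L,R [14.  31.5] [ 14.9 -27.6] tail L [-68.3  31.9]
side fence L(near) inner end [59.2 35. ] [-24.   33.3] R far inner end [ 59.2 -32.7] [ 19.2 -33.4]
side corners [133.9  55. ] [134.2 -50. ] [-79.8  53.8]
```

Call:
{"fn": "move_arm", "kwargs": {
  "commands": [
    [0, -0.0035, -0.002, 0.2, -1.0, -5, 255],
    [0, -0.0035, -0.002, 0.2, -1.0, -11, 255],
    [0, -0.0035, -0.002, 0.2, -1.0, -16, 255],
    [0, -0.0035, -0.002, 0.2, -1.0, -20, 255],
    [0, -0.0035, -0.002, 0.2, -1.0, -22, 255],
    [0, -0.0035, -0.002, 0.2, -1.0, -22, 255],
    [0, -0.0035, -0.002, 0.2, -1.0, -22, 255]
  ]
}}

```text
time: 7.75
eef_pos: [0.4556, 0.1584, 0.07]
tcp_rot: [0.461, 0.536, -0.461, 0.536]
contact_force: [0.4, -0.1, -1.4]
opening: 0.13
```

Call:
{"fn": "move_arm", "kwargs": {
  "commands": [
    [0, 0, 0, 0, 0, -0.6, 255],
    [0, 0, 0, 0, 0, -1.2, 255],
    [0, 0, 0, 0, 0, -1.8, 255],
    [0, 0, 0, 0, 0, -1.8, 255]
  ]
}}

```text
time: 8.15
eef_pos: [0.4556, 0.1584, 0.0681]
tcp_rot: [0.461, 0.536, -0.462, 0.536]
contact_force: [-0.0, 0.1, -1.1]
opening: 0.125
```

```bash
python3 st.py
```

```text
t 8.15 p [455.6 158.4  68.1] F [-0.   0.1 -1.1] M [-0.03  0.04 -0.03] op 0.125
x [ 1.e-04 -2.e-04 -1.e+00] z [ 1.482e-01 -9.890e-01  3.000e-04] ang -81.48 q6 [0.12395811 1.54619727]
65.1 [-1.0000e-04  4.0000e-04  2.5582e+00]
-114.9 [ 3.000e-04  0.000e+00 -5.833e-01]
```

Call:
{"fn": "move_arm", "kwargs": {
  "commands": [
    [0, 0, 0, 0, 0, -0.4, 255],
    [0, 0, 0, 0, 0, -0.8, 255],
    [0, 0, 0, 0, 0, -1.2, 255],
    [0, 0, 0, 0, 0, -1.2, 255]
  ]
}}

```text
time: 8.55
eef_pos: [0.4555, 0.1583, 0.0668]
tcp_rot: [0.461, 0.536, -0.462, 0.536]
contact_force: [-0.1, -0.6, -1.4]
opening: 0.134
```

```bash
python3 st.py;  python3 - <<'E'
from h import *
d=snap('side','s5')
a=cv2.resize(d['color'][260:400,180:370,::-1],None,fx=4.2,fy=4.2,interpolation=cv2.INTER_CUBIC);cv2.imwrite('pics/s5z.png',a)
E
```

```text
t 8.55 p [455.5 158.3  66.8] F [-0.1 -0.6 -1.4] M [-0.   -0.01  0.08] op 0.134
x [ 0.e+00 -3.e-04 -1.e+00] z [ 1.482e-01 -9.890e-01  3.000e-04] ang -81.48 q6 [0.1239036  1.54616847]
65.1 [1.0000e-04 3.0000e-04 2.5583e+00]
-114.9 [ 2.000e-04 -1.000e-04 -5.833e-01]
```

View pics/s5z.png

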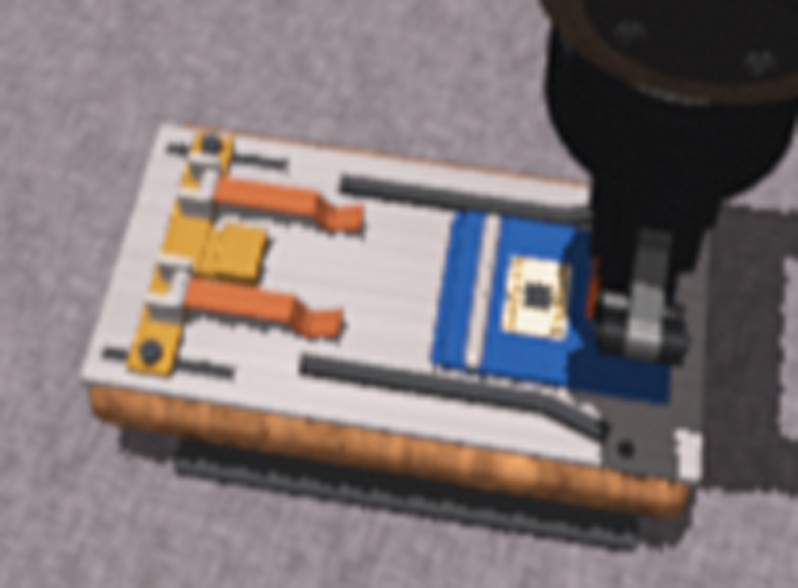

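The carrier sits between the fences: near plate edge (435,362)–(668,400), near fence inner edge (303,355)–(540,388). No contact is felt yet, so I'll lower further.

Call:
{"fn": "move_arm", "kwargs": {
  "commands": [
    [0, 0, 0, 0, 0, -0.3, 255],
    [0, 0, 0, 0, 0, -0.6, 255],
    [0, 0, 0, 0, 0, -0.9, 255],
    [0, 0, 0, 0, 0, -0.9, 255]
  ]
}}

```text
time: 9.0
eef_pos: [0.4556, 0.1584, 0.0661]
tcp_rot: [0.461, 0.536, -0.461, 0.536]
contact_force: [-0.2, 0.5, -0.0]
opening: 0.128
```

```bash
python3 st.py
```

```text
t 9.0 p [455.6 158.4  66.1] F [-0.2  0.5 -0. ] M [ 0.01  0.03 -0.04] op 0.128
x [ 2.e-04 -2.e-04 -1.e+00] z [ 1.481e-01 -9.890e-01  2.000e-04] ang -81.48 q6 [0.12393477 1.54623225]
65.1 [-1.0000e-04  3.0000e-04  2.5583e+00]
-114.9 [ 3.000e-04  1.000e-04 -5.833e-01]
```

Call:
{"fn": "move_arm", "kwargs": {
  "commands": [
    [0, 0, 0, 0, 0, -0.3, 255],
    [0, 0, 0, 0, 0, -0.5, 255],
    [0, 0, 0, 0, 0, -0.5, 255]
  ]
}}

```text
time: 9.3
eef_pos: [0.4558, 0.1584, 0.0659]
tcp_rot: [0.461, 0.536, -0.461, 0.536]
contact_force: [-1.7, -1.1, 2.3]
opening: 0.132
```

```bash
python3 st.py; python3 - <<'E'
from h import *
d=snap('top','t6')
a=cv2.resize(d['color'][165:315,70:220,::-1],None,fx=4,fy=4,interpolation=cv2.INTER_CUBIC);cv2.imwrite('pics/t6z.png',a)
E
```

```text
t 9.3 p [455.8 158.4  65.9] F [-1.7 -1.1  2.3] M [-0.    0.22  0.01] op 0.132
x [ 4.e-04 -2.e-04 -1.e+00] z [ 1.482e-01 -9.890e-01  3.000e-04] ang -81.48 q6 [0.12392103 1.54617806]
65.1 [-4.0000e-04  4.0000e-04  2.5583e+00]
-114.9 [ 3.000e-04  3.000e-04 -5.833e-01]
```

View pics/t6z.png

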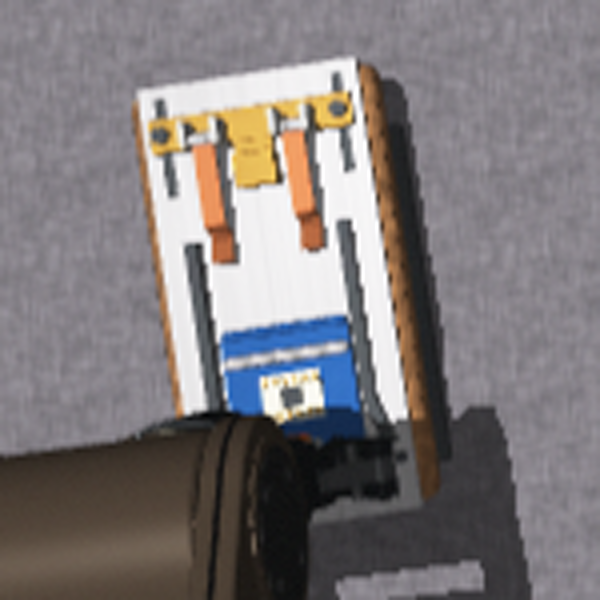

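In the top view the plate lies between the fences with a gap on each side: left 212→222, right 349→357 at row 330. It is resting on the stage with a few newtons. I'll release briefly so it lies flat, then regrip.

Call:
{"fn": "move_arm", "kwargs": {
  "commands": [
    [0, 0, 0, 0, 0, 0.3, 235],
    [0, 0, 0, 0, 0, 0.5, 215],
    [0, 0, 0, 0, 0, 0.8, 190],
    [0, 0, 0, 0, 0, 0.8, 185],
    [0, 0, 0, 0, 0, 0.8, 185],
    [0, 0, 0, 0, 0, 0.8, 185]
  ]
}}

```text
time: 9.95
eef_pos: [0.4558, 0.1584, 0.0667]
tcp_rot: [0.462, 0.536, -0.461, 0.536]
contact_force: [0.7, 0.4, 0.2]
opening: 0.278
```

```bash
python3 st.py
```

```text
t 9.95 p [455.8 158.4  66.7] F [0.7 0.4 0.2] M [-0.08  0.04 -0.03] op 0.278
x [ 5.e-04 -2.e-04 -1.e+00] z [ 1.482e-01 -9.890e-01  3.000e-04] ang -81.48 q6 [0.12393705 1.54619648]
65.1 [-5.0000e-04  5.0000e-04  2.5582e+00]
-114.9 [ 4.000e-04  4.000e-04 -5.833e-01]
```

Call:
{"fn": "move_arm", "kwargs": {
  "commands": [
    [0, 0, 0, 0, 0, 0, 195],
    [0, 0, 0, 0, 0, 0, 205],
    [0, 0, 0, 0, 0, 0, 215],
    [0, 0, 0, 0, 0, 0, 225],
    [0, 0, 0, 0, 0, 0, 240],
    [0, 0, 0, 0, 0, 0, 255],
    [0, 0, 0, 0, 0, 0, 255],
    [0, 0, 0, 0, 0, 0, 255]
  ],
  "newtons": 30
}}

```text
time: 10.75
eef_pos: [0.4559, 0.1584, 0.0668]
tcp_rot: [0.462, 0.536, -0.461, 0.536]
contact_force: [-0.2, -0.7, 1.0]
opening: 0.134
```

```bash
python3 st.py
```

```text
t 10.75 p [455.9 158.4  66.8] F [-0.2 -0.7  1. ] M [-0.02 -0.08  0.01] op 0.134
x [ 7.e-04 -2.e-04 -1.e+00] z [ 1.482e-01 -9.890e-01  2.000e-04] ang -81.48 q6 [0.12395054 1.54619788]
65.1 [-8.0000e-04  4.0000e-04  2.5583e+00]
-114.9 [ 3.000e-04  6.000e-04 -5.833e-01]
```

Call:
{"fn": "move_arm", "kwargs": {
  "commands": [
    [0, 0, 0, 2, 0.3, 0, 255],
    [0, 0, 0, 5, 0.75, 0, 255],
    [0, 0, 0, 9, 1.35, 0, 255],
    [0, 0, 0, 13, 1.95, 0, 255],
    [0, 0, 0, 17, 2.5, 0, 255],
    [0, 0, 0, 21, 3.1, 0, 255],
    [0, 0, 0, 24, 3.6, 0, 255],
    [0, 0, 0, 26, 3.9, 0, 255],
    [0, 0, 0, 26, 3.9, 0, 255]
  ]
}}

```text
time: 11.65
eef_pos: [0.4825, 0.1624, 0.0668]
tcp_rot: [0.462, 0.535, -0.461, 0.536]
contact_force: [1.0, -0.1, 0.5]
opening: 0.133
```

```bash
python3 st.py; python3 - <<'E'
from h import *
d=snap('side','s7')
a=cv2.resize(d['color'][260:400,180:370,::-1],None,fx=4.2,fy=4.2,interpolation=cv2.INTER_CUBIC);cv2.imwrite('pics/s7z.png',a)
d=snap('top','t7')
a=cv2.resize(d['color'][165:315,70:220,::-1],None,fx=4,fy=4,interpolation=cv2.INTER_CUBIC);cv2.imwrite('pics/t7z.png',a)
E
```

```text
t 11.65 p [482.5 162.4  66.8] F [ 1.  -0.1  0.5] M [ 0.   -0.04 -0.03] op 0.133
x [ 0.0019 -0.     -1.    ] z [ 1.481e-01 -9.890e-01  3.000e-04] ang -81.48 q6 [0.12520716 1.54754831]
65.1 [-2.4000e-03  8.0000e-04  2.5583e+00]
-114.9 [ 0.0006  0.0018 -0.5833]
```

View pics/s7z.png

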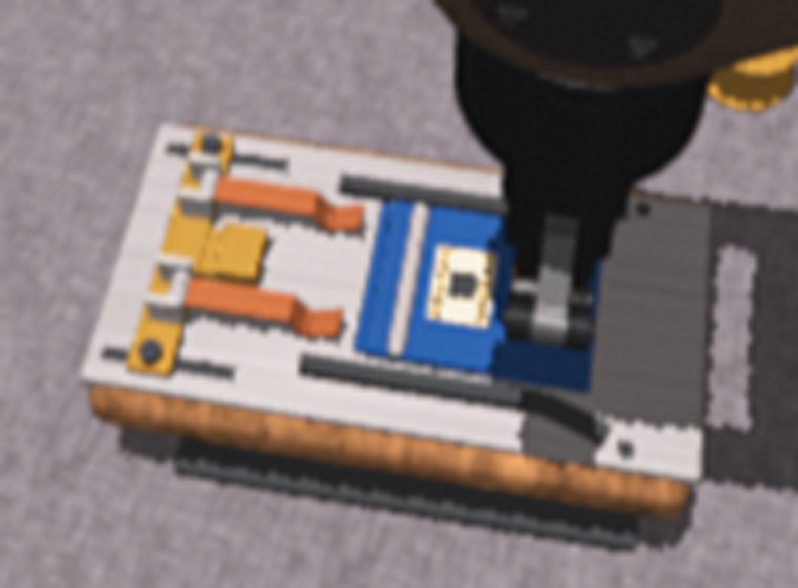

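View pics/t7z.png

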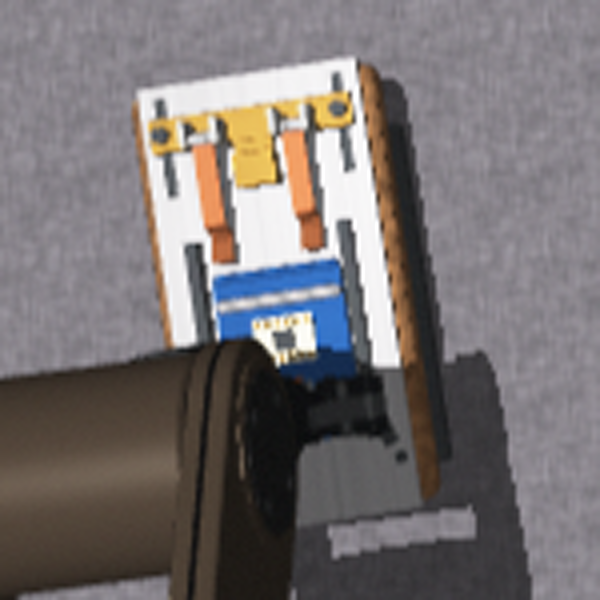

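The carrier is straight in the lane. Its nose at (358,350)–(383,203) in the side view is a few mm short of both clip lips. I'll continue gently.

Call:
{"fn": "move_arm", "kwargs": {
  "commands": [
    [0, 0.002, 0, 1.5, 0.2, 0, 255],
    [0, 0.002, 0, 3, 0.45, 0, 255],
    [0, 0.002, 0, 4.5, 0.7, 0, 255],
    [0, 0.002, 0, 6, 0.9, 0, 255],
    [0, 0.002, 0, 7.5, 1.1, 0, 255],
    [0, 0.002, 0, 9, 1.35, 0, 255],
    [0, 0.002, 0, 10.5, 1.6, 0, 255],
    [0, 0.002, 0, 12, 1.8, 0, 255],
    [0, 0.002, 0, 12, 1.8, 0, 255]
  ]
}}

```text
time: 12.65
eef_pos: [0.4948, 0.1642, 0.0668]
tcp_rot: [0.462, 0.536, -0.461, 0.536]
contact_force: [-0.9, 0.2, 0.5]
opening: 0.135
```

```bash
python3 st.py
```

```text
t 12.65 p [494.8 164.2  66.8] F [-0.9  0.2  0.5] M [-0.04  0.05 -0.02] op 0.135
x [ 8.e-04  1.e-04 -1.e+00] z [ 0.1481 -0.989  -0.    ] ang -81.48 q6 [0.12558944 1.54772871]
65.1 [-1.1000e-03  1.0000e-04  2.5584e+00]
-114.9 [ 1.000e-04  8.000e-04 -5.832e-01]
```

Call:
{"fn": "move_arm", "kwargs": {
  "commands": [
    [0, 0.001, 0, 1, 0.15, 0, 255],
    [0, 0.001, 0, 2, 0.3, 0, 255],
    [0, 0.001, 0, 3, 0.45, 0, 255],
    [0, 0.001, 0, 4, 0.6, 0, 255],
    [0, 0.001, 0, 5, 0.75, 0, 255],
    [0, 0.001, 0, 6, 0.9, 0, 255],
    [0, 0.001, 0, 7, 1.05, 0, 255],
    [0, 0.001, 0, 8, 1.2, 0, 255]
  ]
}}

```text
time: 13.45
eef_pos: [0.5, 0.1652, 0.067]
tcp_rot: [0.459, 0.538, -0.464, 0.534]
contact_force: [-12.6, -2.3, 11.4]
opening: 0.131
```

```bash
python3 st.py; python3 - <<'E'
from h import *
d=snap('side','s8')
a=cv2.resize(d['color'][260:400,180:370,::-1],None,fx=4.2,fy=4.2,interpolation=cv2.INTER_CUBIC);cv2.imwrite('pics/s8z.png',a)
E
```

```text
t 13.45 p [500.  165.2  67. ] F [-12.6  -2.3  11.4] M [-0.32  1.59 -0.02] op 0.131
x [-0.0085 -0.0012 -1.    ] z [ 1.486e-01 -9.889e-01 -1.000e-04] ang -81.46 q6 [0.12625922 1.5479944 ]
65.1 [ 1.1400e-02 -1.8000e-03  2.5579e+00]
-114.9 [-0.0014 -0.0086 -0.5837]
```

View pics/s8z.png

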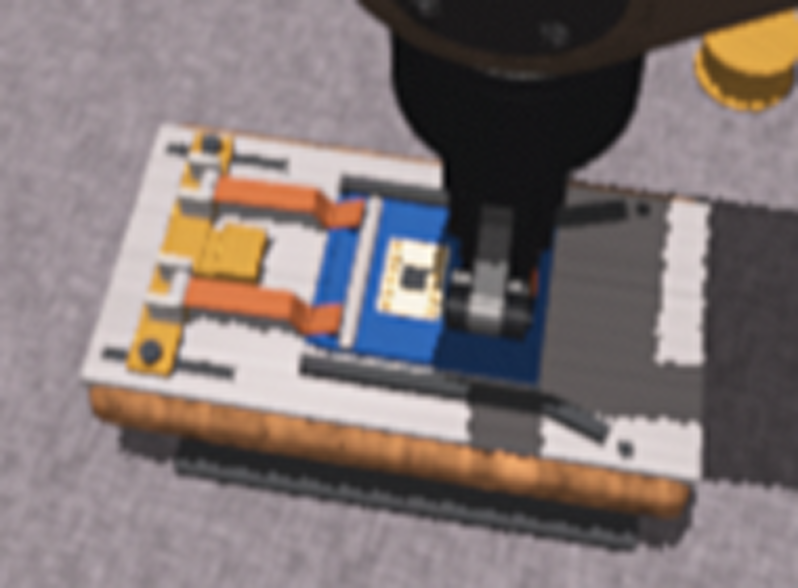

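Both lips are over the nose and the ridge is just in front of them. The push is 12.6 N and the nose is also pressing down with about 11 N, because the tool has pitched slightly. I'll ease the pitch and height and continue in small steps.

Call:
{"fn": "move_arm", "kwargs": {
  "commands": [
    [0, -0.008, 0, 0, 0, 0.2, 255],
    [0, -0.008, 0, 0, 0, 0.2, 255],
    [0, -0.008, 0, 0.5, 0.07, 0.2, 255],
    [0, -0.008, 0, 1, 0.15, 0.2, 255],
    [0, -0.008, 0, 1.5, 0.22, 0.2, 255]
  ]
}}

```text
time: 14.0
eef_pos: [0.4997, 0.1652, 0.067]
tcp_rot: [0.459, 0.537, -0.463, 0.535]
contact_force: [-9.4, -2.3, 7.9]
opening: 0.134
```

```bash
python3 st.py
```

```text
t 14.0 p [499.7 165.2  67. ] F [-9.4 -2.3  7.9] M [-0.19  1.29 -0.  ] op 0.134
x [-0.0064 -0.0021 -1.    ] z [ 0.1489 -0.9888  0.0011] ang -81.43 q6 [0.126966   1.54920541]
65.1 [9.0000e-03 2.0000e-04 2.5575e+00]
-114.9 [ 1.000e-04 -6.900e-03 -5.841e-01]
```

Call:
{"fn": "move_arm", "kwargs": {
  "commands": [
    [0, -0.01, 0, 1, 0.15, 0.5, 255],
    [0, -0.012, 0, 2, 0.3, 0.6, 255],
    [0, -0.012, 0, 2.5, 0.37, 0.6, 255],
    [0, -0.012, 0, 3, 0.45, 0.6, 255]
  ]
}}

```text
time: 14.4
eef_pos: [0.5005, 0.1653, 0.0669]
tcp_rot: [0.46, 0.536, -0.462, 0.536]
contact_force: [-8.1, -1.6, 4.1]
opening: 0.138
```

```bash
python3 st.py
```

```text
t 14.4 p [500.5 165.3  66.9] F [-8.1 -1.6  4.1] M [-0.15  1.17  0.08] op 0.138
x [-0.001  -0.0031 -1.    ] z [ 0.1492 -0.9888  0.0029] ang -81.42 q6 [0.12784858 1.551107  ]
65.1 [2.5000e-03 3.6000e-03 2.5573e+00]
-114.9 [ 0.0027 -0.0019 -0.5843]
```

Call:
{"fn": "move_arm", "kwargs": {
  "commands": [
    [0.003, -0.006, 0, 1, 0.15, 0.4, 255],
    [0.003, -0.008, 0, 2, 0.3, 0.4, 255],
    [0.003, -0.008, 0, 3, 0.45, 0.4, 255],
    [0.003, -0.008, 0, 4, 0.6, 0.4, 255]
  ]
}}

```text
time: 14.8
eef_pos: [0.504, 0.1659, 0.0668]
tcp_rot: [0.462, 0.534, -0.46, 0.537]
contact_force: [-2.1, -0.2, -1.1]
opening: 0.134
```

```bash
python3 st.py
```

```text
t 14.8 p [504.  165.9  66.8] F [-2.1 -0.2 -1.1] M [0.03 0.51 0.06] op 0.134
x [ 5.5e-03 -1.0e-04 -1.0e+00] z [ 0.1491 -0.9888  0.001 ] ang -81.42 q6 [0.12710573 1.54885616]
65.1 [-6.9000e-03  2.3000e-03  2.5573e+00]
-114.9 [ 0.0017  0.0053 -0.5843]
```

Call:
{"fn": "move_arm", "kwargs": {
  "commands": [
    [0, 0.004, 0, 1, 0.15, 0, 255],
    [0, 0.004, 0, 2, 0.3, 0, 255],
    [0, 0.004, 0, 3, 0.45, 0, 255],
    [0, 0.004, 0, 4, 0.6, 0, 255],
    [0, 0.004, 0, 5, 0.75, 0, 255]
  ]
}}

```text
time: 15.3
eef_pos: [0.509, 0.1667, 0.0668]
tcp_rot: [0.461, 0.536, -0.461, 0.536]
contact_force: [-4.8, -1.6, 2.3]
opening: 0.135
```

```bash
python3 st.py; python3 - <<'E'
from h import *
d=snap('side','s9')
a=cv2.resize(d['color'][260:400,180:370,::-1],None,fx=4.2,fy=4.2,interpolation=cv2.INTER_CUBIC);cv2.imwrite('pics/s9z.png',a)
E
```

```text
t 15.3 p [509.  166.7  66.8] F [-4.8 -1.6  2.3] M [-0.08  0.88 -0.04] op 0.135
x [ 1.1e-03 -2.0e-04 -1.0e+00] z [ 1.491e-01 -9.888e-01  4.000e-04] ang -81.42 q6 [0.12706203 1.54842197]
65.1 [-1.3000e-03  7.0000e-04  2.5573e+00]
-114.9 [ 5.000e-04  1.000e-03 -5.843e-01]
```

View pics/s9z.png

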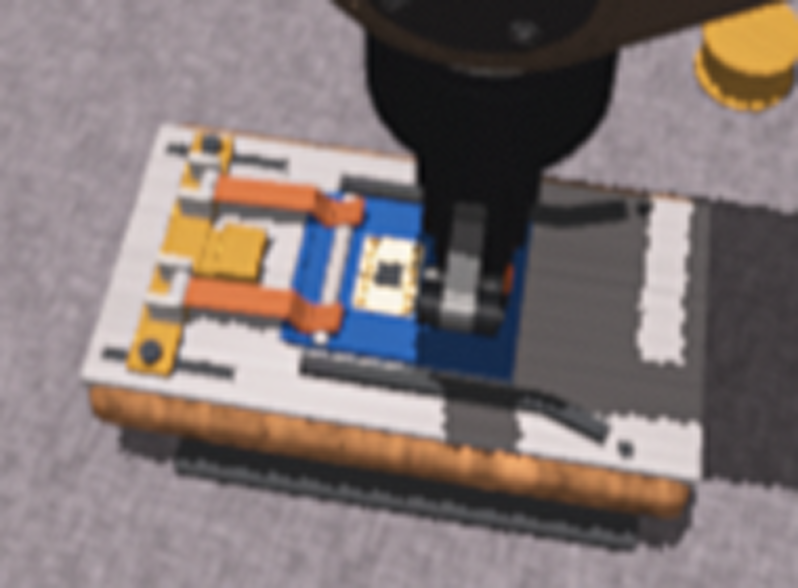

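The ridge at (333,260) is now under both lips. Push is 5 N. I'll continue towards the feet.

Call:
{"fn": "move_arm", "kwargs": {
  "commands": [
    [0, -0.003, 0, 0.8, 0.12, 0.1, 255],
    [0, -0.004, 0, 1.6, 0.24, 0.1, 255],
    [0, -0.005, 0, 2.4, 0.36, 0.2, 255],
    [0, -0.006, 0, 3.2, 0.48, 0.2, 255],
    [0, -0.006, 0, 4, 0.6, 0.2, 255]
  ]
}}

```text
time: 15.85
eef_pos: [0.5115, 0.1671, 0.0668]
tcp_rot: [0.462, 0.535, -0.461, 0.537]
contact_force: [-7.8, -1.7, 6.3]
opening: 0.133
```

```bash
python3 st.py
```

```text
t 15.85 p [511.5 167.1  66.8] F [-7.8 -1.7  6.3] M [-0.17  1.43  0.01] op 0.133
x [ 2.5e-03 -8.0e-04 -1.0e+00] z [ 0.1493 -0.9888  0.0012] ang -81.42 q6 [0.12775191 1.54954221]
65.1 [-2.9000e-03  2.0000e-03  2.5572e+00]
-114.9 [ 0.0015  0.0022 -0.5844]
```

Call:
{"fn": "move_arm", "kwargs": {
  "commands": [
    [0, -0.003, 0, 1.2, 0.18, 0.2, 255],
    [0, -0.003, 0, 2, 0.3, 0.3, 255],
    [0, -0.003, 0, 2.6, 0.39, 0.3, 255],
    [0, -0.003, 0, 3, 0.45, 0.3, 255]
  ]
}}

```text
time: 16.25
eef_pos: [0.5127, 0.1674, 0.0668]
tcp_rot: [0.461, 0.536, -0.461, 0.537]
contact_force: [-8.2, -2.1, 6.0]
opening: 0.137
```

```bash
python3 st.py
```

```text
t 16.25 p [512.7 167.4  66.8] F [-8.2 -2.1  6. ] M [-0.11  1.23 -0.03] op 0.137
x [ 6.0e-04 -1.6e-03 -1.0e+00] z [ 0.1495 -0.9888  0.0016] ang -81.4 q6 [0.12816508 1.55010623]
65.1 [-2.0000e-04  2.2000e-03  2.5569e+00]
-114.9 [ 1.700e-03  1.000e-04 -5.847e-01]
```

Call:
{"fn": "move_arm", "kwargs": {
  "commands": [
    [0.0015, -0.004, 0, 1.2, 0.18, 0.3, 255],
    [0.0015, -0.005, 0, 2, 0.3, 0.4, 255],
    [0.0015, -0.005, 0, 2.6, 0.39, 0.4, 255],
    [0.0015, -0.005, 0, 3, 0.45, 0.4, 255]
  ]
}}

```text
time: 16.65
eef_pos: [0.5153, 0.1678, 0.0668]
tcp_rot: [0.462, 0.535, -0.46, 0.537]
contact_force: [-3.0, 0.1, 0.4]
opening: 0.13
```

```bash
python3 st.py
```

```text
t 16.65 p [515.3 167.8  66.8] F [-3.   0.1  0.4] M [-0.09  0.78  0.03] op 0.13
x [ 4.6e-03 -1.0e-04 -1.0e+00] z [ 1.494e-01 -9.888e-01  8.000e-04] ang -81.41 q6 [0.1278538  1.54920051]
65.1 [-5.900e-03  1.900e-03  2.557e+00]
-114.9 [ 0.0014  0.0045 -0.5846]
```

Call:
{"fn": "move_arm", "kwargs": {
  "commands": [
    [0, 0.003, 0, 0.8, 0.12, 0, 255],
    [0, 0.003, 0, 1.6, 0.24, 0, 255],
    [0, 0.003, 0, 2.4, 0.36, 0, 255],
    [0, 0.003, 0, 3, 0.45, 0, 255]
  ]
}}

```text
time: 17.05
eef_pos: [0.5198, 0.1684, 0.0669]
tcp_rot: [0.463, 0.535, -0.46, 0.537]
contact_force: [2.4, 0.8, -4.1]
opening: 0.137
```

```bash
python3 st.py; python3 - <<'E'
from h import *
d=snap('side','s10')
a=cv2.resize(d['color'][260:400,180:370,::-1],None,fx=4.2,fy=4.2,interpolation=cv2.INTER_CUBIC);cv2.imwrite('pics/s10z.png',a)
E
```

```text
t 17.05 p [519.8 168.4  66.9] F [ 2.4  0.8 -4.1] M [-0.01 -0.15 -0.02] op 0.137
x [ 5.5e-03  4.0e-04 -1.0e+00] z [ 1.493e-01 -9.888e-01  4.000e-04] ang -81.42 q6 [0.12763873 1.5488631 ]
65.1 [-7.2000e-03  1.6000e-03  2.5572e+00]
-114.9 [ 0.0012  0.0054 -0.5844]
```

View pics/s10z.png

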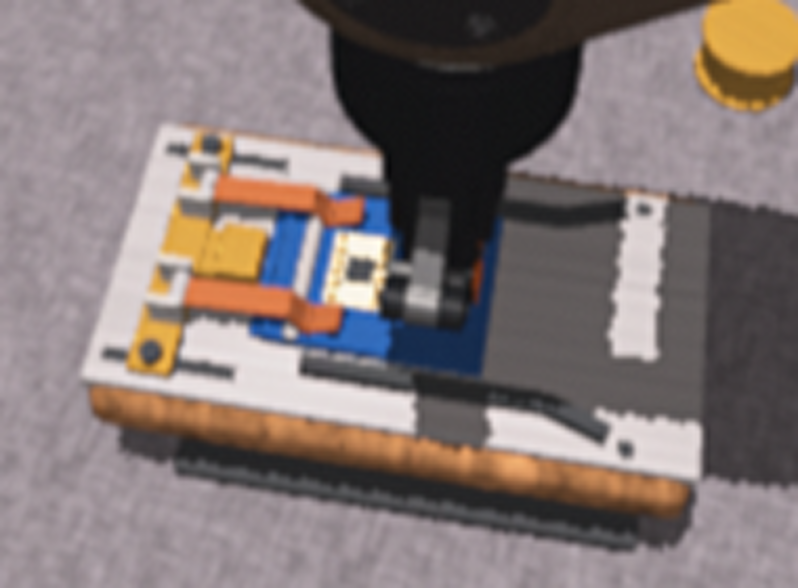

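The push reversed to +2.4 N, so the clips have snapped over the ridge, which now lies past the foot bends at (305,270). I'll push gently to the stop.

Call:
{"fn": "move_arm", "kwargs": {
  "commands": [
    [0, 0.004, 0, 0.4, 0.06, -0.1, 255],
    [0, 0.005, 0, 0.8, 0.12, -0.1, 255],
    [0, 0.005, 0, 1.2, 0.18, -0.1, 255],
    [0, 0.005, 0, 1.2, 0.18, -0.1, 255]
  ]
}}

```text
time: 17.5
eef_pos: [0.5206, 0.1685, 0.0668]
tcp_rot: [0.461, 0.536, -0.461, 0.536]
contact_force: [-3.7, -0.8, 1.9]
opening: 0.139
```

```bash
python3 st.py
```

```text
t 17.5 p [520.6 168.5  66.8] F [-3.7 -0.8  1.9] M [-0.12  0.5  -0.05] op 0.139
x [-6.e-04  1.e-04 -1.e+00] z [ 1.494e-01 -9.888e-01 -2.000e-04] ang -81.41 q6 [0.12749049 1.54814727]
65.1 [ 8.000e-04 -4.000e-04  2.557e+00]
-114.9 [-3.000e-04 -6.000e-04 -5.846e-01]
```

Call:
{"fn": "move_arm", "kwargs": {
  "commands": [
    [0, -0.002, 0, 0.5, 0.07, 0.1, 255],
    [0, -0.003, 0, 1, 0.15, 0.1, 255],
    [0, -0.003, 0, 1.5, 0.22, 0.1, 255],
    [0, -0.003, 0, 1.5, 0.22, 0.1, 255]
  ]
}}

```text
time: 17.9
eef_pos: [0.521, 0.1686, 0.0668]
tcp_rot: [0.461, 0.536, -0.461, 0.536]
contact_force: [-6.8, -0.8, 4.4]
opening: 0.137
```

```bash
python3 st.py
```

```text
t 17.9 p [521.  168.6  66.8] F [-6.8 -0.8  4.4] M [-0.22  0.94  0.  ] op 0.137
x [-8.e-04 -4.e-04 -1.e+00] z [ 1.495e-01 -9.888e-01  2.000e-04] ang -81.4 q6 [0.12779538 1.54870942]
65.1 [1.1000e-03 2.0000e-04 2.5569e+00]
-114.9 [ 1.000e-04 -9.000e-04 -5.847e-01]
```

Call:
{"fn": "move_arm", "kwargs": {
  "commands": [
    [0, -0.003, 0, 1, 0.15, 0.2, 255],
    [0, -0.004, 0, 2, 0.3, 0.2, 255],
    [0, -0.004, 0, 3, 0.45, 0.2, 255],
    [0, -0.004, 0, 3, 0.45, 0.2, 255]
  ]
}}

```text
time: 18.3
eef_pos: [0.5211, 0.1686, 0.0669]
tcp_rot: [0.459, 0.537, -0.463, 0.535]
contact_force: [-11.8, -3.8, 8.7]
opening: 0.137
```

```bash
python3 st.py; python3 - <<'E'
from h import *
d=snap('side','s11')
a=cv2.resize(d['color'][290:360,190:310,::-1],None,fx=6.5,fy=6.5,interpolation=cv2.INTER_CUBIC);cv2.imwrite('pics/s11z.png',a)
d=snap('top','t11')
a=cv2.resize(d['color'][165:265,90:190,::-1],None,fx=6,fy=6,interpolation=cv2.INTER_CUBIC);cv2.imwrite('pics/t11z.png',a)
E
```

```text
t 18.3 p [521.1 168.6  66.9] F [-11.8  -3.8   8.7] M [-0.4   1.74 -0.01] op 0.137
x [-0.0054 -0.002  -1.    ] z [ 0.1498 -0.9887  0.0012] ang -81.38 q6 [0.12826578 1.54963106]
65.1 [7.7000e-03 5.0000e-04 2.5566e+00]
-114.9 [ 4.00e-04 -5.80e-03 -5.85e-01]
```

View pics/s11z.png

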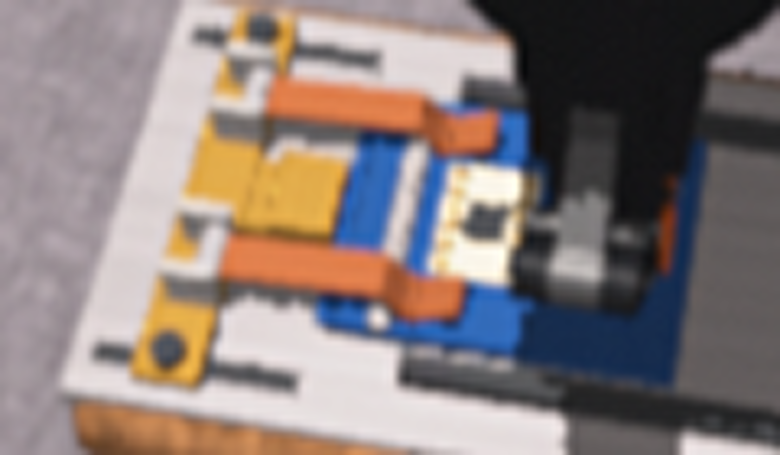

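View pics/t11z.png

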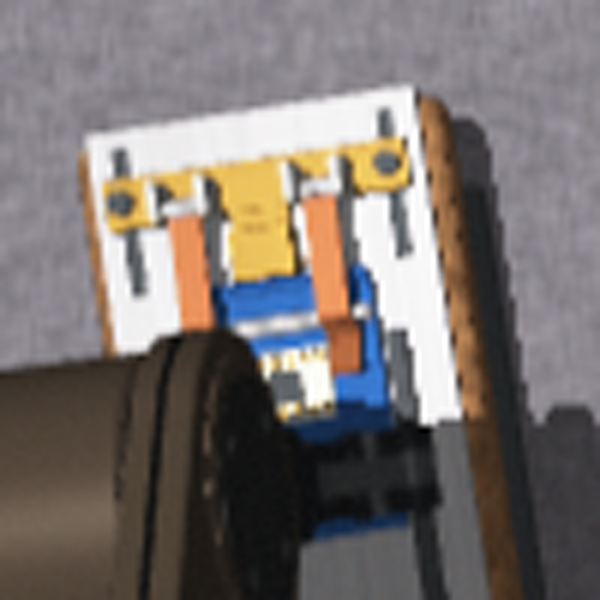

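The position holds at 521.1 mm while the force rises to 12 N, so the nose is on the brass stop. The views agree: nose against the stop at (345,200) in the side view, and the ridge at (405,195) past both clip feet. I'll relax and let go.

Call:
{"fn": "move_arm", "kwargs": {
  "commands": [
    [0.001, -0.003, 0, 0.3, 0.05, 0, 255],
    [0.001, -0.003, 0, 0.3, 0.05, 0, 245],
    [0.001, -0.003, 0, 0.3, 0.05, 0, 225],
    [0.001, -0.003, 0, 0.2, 0.03, 0.2, 205],
    [0.001, -0.003, 0, 0.2, 0.03, 0.4, 185],
    [0.001, -0.003, 0, 0.2, 0.03, 0.4, 165],
    [0.001, -0.003, 0, 0.2, 0.03, 0.4, 150],
    [0.001, -0.003, 0, 0.2, 0.03, 0.4, 150]
  ]
}}

```text
time: 19.2
eef_pos: [0.5216, 0.1687, 0.0674]
tcp_rot: [0.461, 0.536, -0.462, 0.536]
contact_force: [0.3, -0.2, -0.5]
opening: 0.411
```

```bash
python3 st.py; python3 - <<'E'
from h import *
d=snap('side','s12')
a=cv2.resize(d['color'][280:370,180:330,::-1],None,fx=5,fy=5,interpolation=cv2.INTER_CUBIC);cv2.imwrite('pics/s12z.png',a)
E
```

```text
t 19.2 p [521.6 168.7  67.4] F [ 0.3 -0.2 -0.5] M [0.02 0.03 0.02] op 0.411
x [-1.4e-03 -8.0e-04 -1.0e+00] z [ 1.497e-01 -9.887e-01  6.000e-04] ang -81.39 q6 [0.12796139 1.5489355 ]
65.1 [2.1000e-03 5.0000e-04 2.5567e+00]
-114.9 [ 4.000e-04 -1.600e-03 -5.849e-01]
```

View pics/s12z.png

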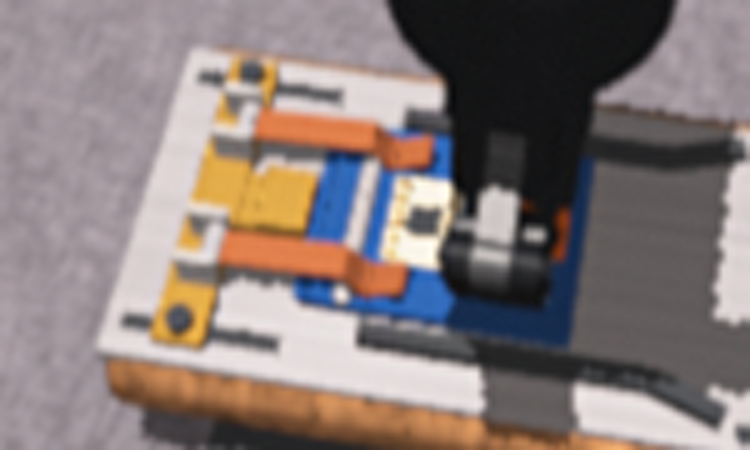

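The fingers are clear of the tab and the force is zero. The carrier still sits against the stop at (318,200). I'll retreat straight up, then back.

Call:
{"fn": "move_arm", "kwargs": {
  "commands": [
    [0, 0, 0, 0, 0, 4, 150],
    [0, 0, 0, 0, 0, 12, 150],
    [0, 0, 0, 0, 0, 25, 150],
    [0, 0, 0, 0, 0, 45, 150],
    [0, 0, 0, 0, 0, 75, 150],
    [0, 0, 0, 0, 0, 110, 150],
    [0, 0, 0, 0, -30, 140, 150],
    [0, 0, 0, 0, -70, 150, 150],
    [0, 0, 0, 0, -115, 150, 150],
    [0, 0, 0, 0, -160, 150, 150],
    [0, 0, 0, 0, -200, 150, 150],
    [0, 0, 0, 0, -200, 150, 150]
  ]
}}

```text
time: 20.45
eef_pos: [0.5218, -0.0354, 0.2191]
tcp_rot: [0.462, 0.534, -0.463, 0.536]
contact_force: [0.2, 1.1, -0.1]
opening: 0.408
```

```bash
python3 st.py; python3 - <<'E'
from h import *
d=snap('side','s13')
a=cv2.resize(d['color'][280:390,190:360,::-1],None,fx=4.5,fy=4.5,interpolation=cv2.INTER_CUBIC);cv2.imwrite('pics/s13z.png',a)
d=snap('top','t13')
E
```

```text
t 20.45 p [521.8 -35.4 219.1] F [ 0.2  1.1 -0.1] M [0.03 0.03 0.04] op 0.408
x [ 6.0e-04 -2.9e-03 -1.0e+00] z [ 0.1443 -0.9895  0.0029] ang -81.7 q6 [-0.26057825  1.16631577]
65.1 [3.0000e-04 3.9000e-03 2.5621e+00]
-114.9 [ 3.000e-03 -2.000e-04 -5.794e-01]
```

View pics/s13z.png

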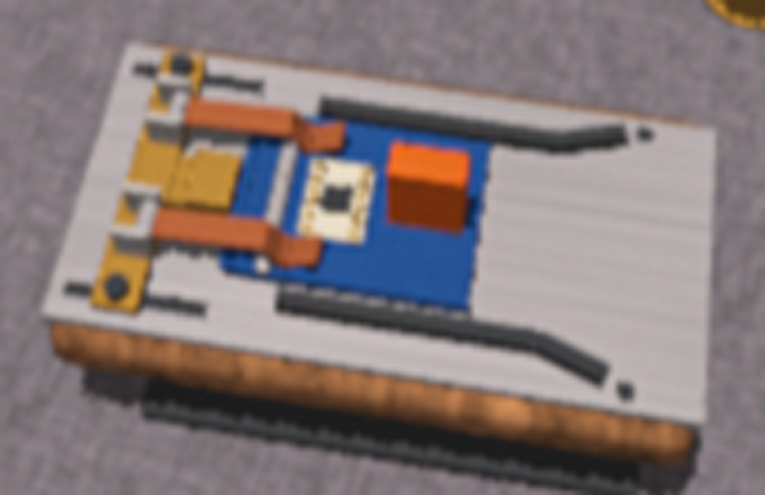

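View pics/t13.png

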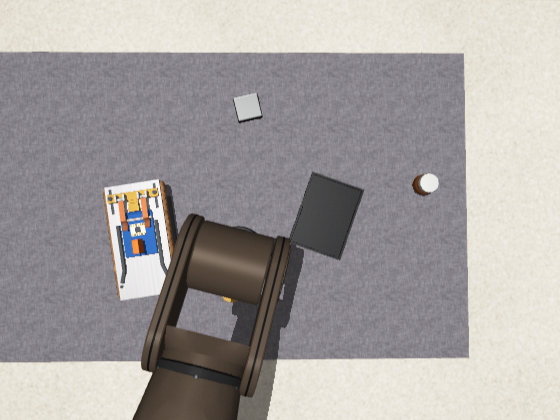

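The carrier lies flat with both clips over the ridge. The jar (428,184), die box (248,107) and spool are in place. One last close check of the nose against the stop.

```bash
python3 - <<'E'
from h import *
t=dict(np.load('pics/t13.npz'))
a=cv2.resize(t['color'][170:265,95:185,::-1],None,fx=6.3,fy=6.3,interpolation=cv2.INTER_CUBIC);cv2.imwrite('pics/t13z.png',a)
# tail edge & tab positions -> nose
s=dict(np.load('pics/s13.npz'))
an=np.radians(8.5);o=np.array([504.5,165.6])
for n,d,roi in(('top',t,(110,190,165,262)),('side',s,(190,290,310,360))):
    h=hsv(d);H,S,V=[h[...,i] for i in range(3)]
    x0,y0,x1,y1=roi
    m=(H>100)&(H<125)&(S>120)&(V>40)
    c=np.argwhere(m[y0:y1,x0:x1])[:,::-1]+[x0,y0]
    P=cast(d,c,.060)[:,:2]*1000-o
    X=P@[np.cos(an),np.sin(an)];Y=P@[-np.sin(an),np.cos(an)]
    print(n,np.round(np.percentile(X,[0.5,99.5]),1),np.round(np.percentile(Y,[.5,99.5]),1))
E
```

```text
top [-1.9 80.6] [-32.1  27.5]
side [-1.4 80.7] [-30.4  31.4]
```

View pics/t13z.png

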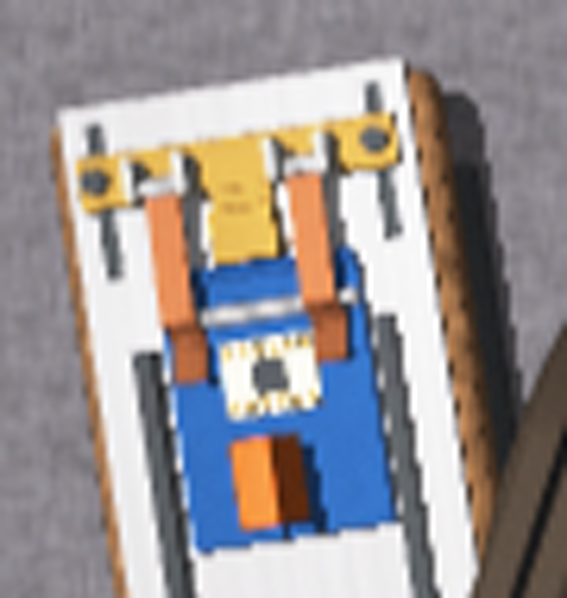

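The nose edge meets the brass stop with no gap at (240,262). The ridge at row ~310 is ahead of both clip feet at row ~330. I'll hand it in.

```bash
python3 -c "
from plant import ctrl
print(ctrl.sign_off())"
```

```text
the job is handed in; nothing more can be done
None
```

The carrier is home at the brass stop with both clips snapped down behind the ridge, and the job is handed in at about 20.6 s of the 72 s.

I gripped it by the orange tab, set it down flat on the stage short of the clips, let it settle and gripped it again. I then slid it in gently, let go and moved the arm clear.

**Push forces:** the peak reading was about 12–13 N sliding resistance with about 11 N of upward reaction. It came as the nose entered under the clips, and I eased it by correcting a slight nose-down pitch. Climbing the ridge took about 8 N. The force then reversed to +2.4 N, which showed the snap.

**Home at the stop:** at the end the force rose to 12 N while the carrier moved only 0.1 mm. Both cameras put the nose at about 80.6 mm in the stage frame. My earlier estimate of the stop was about 80 mm, so they agree within the calibration.

**Final pictures:** there is no gap at the stop, the ridge is past both clip feet, and the gripper is clear. The jar and die box have not moved. The spool is partly hidden by the arm in the last top view, but what shows of it is where it was.

**Not checked:** the clip angles could not be read directly. The snap is judged from the force reversal and the pictures.

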